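# Carry a hot bracket to the chill bar with locking pliers

## Robot

A 7-joint arm with a two-finger parallel gripper is mounted at the origin on the work surface. World frame = base frame: x ahead of the robot, y to its left, z up, the work surface at z = 0. Lengths are in m, angles in rad, forces in N, time in s.
With the tool pointing down it reaches from about 0.4 to 0.85 m from the base axis. Payload 4.5 kg.
Tool frame: the origin (TCP) lies at the very end of the fingers, on their centre line; the grasp point (between the pads) lies behind it (robot.tcp_to_grasp is the z of the grasp point in the tool frame, in m); z points along the fingers, y is the line along which they close (so a half turn about z gives the same grasp; the last joint's range is limited). The gripper opens to 85 mm and grips with 20 to 120 N. Pads are 22 mm wide; open, the fingers measure 114 mm over their backs; the gripper's body (76 mm by 85 mm) begins 54 mm behind the grasp point. The pads swing forward as they close: fully open they stand 13 mm farther back than shut.
Start: joints at [1.313, 0.689, -0.195, 1.565, 0.157, 0.902, -0.215], TCP at [0.18, -0.599, 0.231] pointing down, gripper open.
Joint ranges: [-3.01, 3.01], [-0.46, 2.08], [-1.47, 1.51], [0.13, 2.56], [-1, 4.14], [0.04, 2.09], [-2.66, 2.66]. Speed limits (rad/s): [2.57, 2.57, 3.14, 3.14, 3.14, 3.14, 3.14].

## Interface

Orientations are given as a unit quaternion [x, y, z, w].
In Python, from station import monitor, imaging, job, trace, robot gives the robot as it stands.
- The arm moves only by the shell command python3 -m crank 'ROWS' [FORCE]. ROWS is text: rows parted by semicolons, each of 7 numbers parted by spaces: the closure, from -1 (fully open) to 1 (shut), so that 0 is half open, then the shift along the tool's x, y, z in m, then the turn, a rotation vector about the tool's x, y, z in rad. A call has 1 to 8 rows; each row shifts and turns the commanded pose from where the row before left it, along the tool's axes as they then stand; what a row does not reach is not made up. A row lasts 1/12 s, in which the tool goes at most 41.7 mm and 7.16 degrees, less where a joint would pass 70% of its speed; a pose out of reach is approached as far as the arm can. A call with a gripper value outside its range is refused whole. The fingers move at their own pace and stop on an object; FORCE is the grip in N (left out, the last holds). Time passes only in rows, so rows that do not move let the fingers close. It gives the time, the measured TCP pose, the force, the opening and the grip force at its end, in the units of the state.
- monitor.observe(): the state, without advancing time (a new reading comes with each control period).
- imaging.capture(name): name is "side" or "top" or "wrist"; returns a dict with "image" (384x512x3 uint8, red, green, blue), "z_map" (384x512 float32, m along the optical axis (not along the pixel's ray), 0 where there is no reading), "fovy" (degrees; the focal length in pixels is half the picture's height over the tangent of half this angle, whatever the lens; pixels are square), "cx", "cy" (the principal point, pixels), "rvec" (rotation vector, rad) and "tvec" (3), from world to camera coordinates, as OpenCV has them; the wrist camera has in their place "T_tool_cam" (4x4, takes a point from camera to tool coordinates, whose origin is the TCP and whose axes are the flange's). Camera axes: x right, y down, z forward; pixel columns grow to the right and rows downward; lengths in m; the calibration is good to about 2 mm. A picture is of the moment at which its call begins: read the wrist's pose just before it.
- job.sign_off(): hands the job in; it is judged then, once.
Trained networks look in a picture, given as the dict that the camera call returned (one of the last four; its "shot" number tells which), for a name from the list of things; names that differ only in an ending like _2 or _b are one class to them, and where a whole thing is asked for, a point or a joint stands for the part that bears it (a point fixed in the world has none). Each returns a list of dicts, best first, with "p" (0 to 1); they miss things now and then, are a little off and sometimes report something else, mostly with a low value. They report only what shows in the picture. A call takes as long as a camera call. They do not tell look-alikes from the thing itself.
- trace(label, picture): "pixels" (384x512 bool, what is visible of it) and "rect" ([left, top, right, bottom] in pixels, round what is visible of it).
The state is a dict: "time": time; "joint_positions": joint angles; "joint_vel": joint speeds; "tau": joint torques, N m; "tcp_pos": TCP position; "eef_rot": TCP orientation; "ft_force": force on the tool from outside, world axes, zero at the start; "wrist_torque": the same for the moment, N m; "grip_width": opening from 0.0 (shut) to 1.0 (fully open); "gripper_force": force on a finger pad.
Only numpy, scipy, OpenCV 4.12 (cv2) and the standard library are available. Lean on these libraries where they do the work, as an engineer would, in place of code of your own. Each camera call takes 0.05 s, during which the arm holds its last target. There are 200 camera calls.

## Task

The small T-bracket is still hot from welding, so never touch it with the fingers: push the open jaws of the locking pliers over its upright plate, squeeze the handles until the pliers snap over centre and hold by themselves, lift the bracket with them, press its far end square up against the middle of the copper chill bar's long face on the robot's side with a steady push of about 12 N, and set it down there, standing snug to the bar. Then let go of the handles and pinch the release lever gently against its handle so that the pliers spring open and the bracket stands free; leave the open pliers lying where they are. Do not shove the bracket about, lean on the tool or bar, or disturb the other things.

Things in the scene. Friction and masses are not known exactly. Their poses are not given: they have to be found in the camera images.
- pliers: Plain steel locking pliers lying flat, 195 mm long, 0.38 kg, loose. Origin: on the pivot (brass disc) at the underside; x from handles to jaws, y towards the moving handle, z up. Head block: x -24 to 18 mm, y -19 to 19, 26 tall; grip it across y to carry the open pliers. Fixed handle: x -88 to -22 mm, y -19 to -8, heights 0 to 26, with a small catch at its end to x = -100.
- throat (a point): On the front face of the head between the jaws (pliers x = 18, y = 1 mm, 17 mm up): the plate's end stops here when fully home. Jaws reach 33 mm ahead, at heights 10 to 24 mm. The fixed jaw (+y side) has its face at pliers y = 3 mm. The moving jaw (-y side) opens like a V: 8 mm gap at the throat, 14 mm at the tips; it is sprung and holds a 4 mm plate with about 20 N when locked.
- handle_grip (a point): On the middle line of the moving handle, 75 mm behind the pivot, 20 mm up: squeeze here against the fixed handle. x along the handle towards the jaws. The handle swings about the pliers' pivot; it is a bar 10 mm thick, heights 2 to 26 mm, its tail reaching 145 mm behind the pivot, past the fixed handle's end. Locked, it is parallel to pliers x (y 8 to 18 mm).
- handle (a joint): Angle of the moving handle, rad: 0 sprung open, about 0.29 locked, stop at 0.32. At pliers x = -75 mm both handles span about 58 mm open, 37 mm locked. On the plate the squeeze rises to about 18 N near 0.30; there the lever's hook snaps over centre of the catch, and let go, the handle stays locked at about 0.29.
- lever (a joint): Angle of the release lever to the moving handle, rad: 0 at rest (sprung), 0.34 pressed home. It is hinged on the inner side of the moving handle, 94 mm behind the pivot, and its hook holds the catch. It tips to 0.22 by itself while the handle is squeezed past the catch. Pressed towards the handle past 0.16 to 0.23 (about 5 N at the tab) it lets go and the handle springs open, outwards.
- lever_tab (a point): On the release lever's tab, 20 mm up: a 5 mm steel strip, heights 5 to 25 mm. Locked and at rest it lies at about pliers x = -134, y = -10 mm, 23 mm inward of the moving handle's middle line and behind the fixed handle's end. Pinch it against the handle's tail at pliers x = -133 mm: the span over both is about 32 mm at rest, 17 mm pressed.
- bracket: The small steel T-bracket, loose, 0.19 kg: base plate 60 x 50 x 4 mm with an upright plate 60 mm long, 4 mm thick, reaching 50 mm above the table, along the middle. Origin: centre of the underside; x along the upright plate, y across it, z up. -x is roughly towards the robot. Upright and base end flush at x = -30 and +30 mm.
- chill_bar: Copper bar fixed to the table, 30 (x) x 120 (y) x 36 mm tall. Origin: centre of the underside; its -x face (15 mm from the origin) is the long face on the robot's side. Press the bracket to it with about 12 N (never over 20). Held in the pliers it gives way about 0.25 to 0.5 mm per N.
- tee_a: A larger T-bracket, cold, 95 x 75 x 80 mm, bystander. Origin: centre of the underside.
- tee_b: Another larger T-bracket, 95 x 75 x 80 mm, bystander. Origin: centre of the underside.
- hammer: Hammer, 260 mm long, lying, bystander. Origin: its middle, at the underside.
- brush: Brush, 200 mm long, lying, bystander. Origin: its middle, at the underside.
- offcut: Flat steel offcut 70 x 45 x 8 mm, bystander. Origin: centre of the underside.
- jar: Grey jar, 60 mm across, 70 mm tall, bystander. Origin: centre of the underside.
- magnet: Triangular welding magnet, about 90 mm, standing, bystander. Origin: centre of the underside.
Not all that is in view belongs to the job. Leave any blue look-alike of the bracket alone. What is shaped like the pliers but purple is not meant.

How it is judged:
On the way, in this order (a step that is already met when the one before it is completed fails the run):
1. the pliers are locked over centre on the bracket's upright plate (value of joint handle above 0.265 rad and contact force between pliers and bracket above 10 N), for 0.2 s.
2. the locked pliers carry the bracket, lifted clear of the table (value of joint handle above 0.265 rad and height (world z) of bracket above 0.008 m), for 0.2 s.
3. the bracket, held in the locked pliers, is pressed against the chill bar (value of joint handle above 0.265 rad and contact force between bracket and chill_bar above 7 N and x of bracket in the frame of chill_bar below -0.035 m), for 0.2 s.
4. the bracket is set down against the chill bar, the pliers still locked on it and let go (value of joint handle above 0.265 rad and contact force between the fingers and pliers below 0.2 N and height (world z) of bracket below 0.003 m and x of bracket in the frame of chill_bar above -0.05 m and horizontal distance between bracket and chill_bar below 0.065 m), for 0.2 s.
5. the release lever is pressed by the fingers (value of joint lever above 0.1 rad and contact force between the fingers and lever above 0.5 N).
At the end, for the whole second after the job is handed in: The bracket stands flat on the table, its far end within 6 mm of the chill bar's robot-side face, square to it within 0.15 rad and within 40 mm of its middle; the pliers lie flat on the table sprung open (handle below 0.08 rad) and no longer grip the bracket; all at rest (value of joint handle below 0.08 rad and contact force between pliers and bracket below 3 N and x of bracket in the frame of chill_bar between -0.051 and -0.04 m and y of bracket in the frame of chill_bar between -0.04 and 0.04 m and angle between the x axis of bracket and the x axis of chill_bar, either way round below 0.15 rad and angle between bracket's own z axis and vertical below 0.06 rad and height (world z) of bracket below 0.003 m and angle between pliers's own z axis and vertical below 0.1 rad and height (world z) of pliers below 0.006 m and linear speed of each of bracket, pliers below 0.01 m/s); the robot touches nothing.
It fails at once if the fingers or arm touch the hot bracket (contact force between any of the arm, the fingers and bracket above 0.5 N).
It fails at once if the bracket is shoved along or dropped by unlocked pliers (over 20 mm from its start and not near the chill bar) (distance of bracket from where it was at the start of the episode above 0.02 m and value of joint handle below 0.2 rad and horizontal distance between bracket and chill_bar above 0.085 m).
It fails at once if a thing is strained: bracket pressed on the chill bar over 20 N, or pliers pressed on the table over 60 N (contact force between bracket and chill_bar above 20 N or contact force between pliers and table above 60 N).
It fails at once if the release lever is squeezed with more than 60 N (contact force between the fingers and lever above 60 N).
It fails at once if a bystander is moved by more than 30 mm (distance of any of tee_a, tee_b, hammer, brush, offcut, jar, magnet from where it was at the start of the episode above 0.03 m).
It also fails if it takes over 70 s, if anything falls off the work surface, if the arm or the gripper's body presses on something with over 40 N, if the wrist force passes 120 N, or if a joint passes its speed limit or range.

## Working session

There is one attempt and no reset: what is moved stays moved. The work goes in short steps, Python scripts to look and compute and a shell command to move; the robot and the scene stay as the last step left them, time stands still between calls to the robot, and variables do not carry over. Pictures are saved under pics/ and viewed, at most 10 in all, crops included, and the job is handed in when it is done.

```bash
mkdir -p pics; ls
cat > h.py <<'E'
import numpy as np, cv2
from scipy.spatial.transform import Rotation as R
from station import monitor, imaging, job, trace, robot
def cap(n):
    s=monitor.observe(); d=imaging.capture(n)
    if n=="wrist":
        T=np.eye(4);T[:3,:3]=R.from_quat(s["eef_rot"]).as_matrix();T[:3,3]=s["tcp_pos"]; d["Twc"]=T@d["T_tool_cam"]
    else:
        M=np.eye(4);M[:3,:3]=cv2.Rodrigues(np.array(d["rvec"],float))[0];M[:3,3]=np.ravel(d["tvec"]); d["Twc"]=np.linalg.inv(M)
    d["f"]=192/np.tan(np.radians(d["fovy"])/2)
    return d
def cloud(d):
    z=d["z_map"];v,u=np.mgrid[:384,:512]
    P=np.stack([(u-d["cx"])/d["f"]*z,(v-d["cy"])/d["f"]*z,z],-1)
    W=P@d["Twc"][:3,:3].T+d["Twc"][:3,3]; W[z<=0]=np.nan
    return W
def proj(d,p):
    p=np.atleast_2d(p);c=(p-d["Twc"][:3,3])@d["Twc"][:3,:3]
    return np.c_[c[:,0]/c[:,2]*d["f"]+d["cx"],c[:,1]/c[:,2]*d["f"]+d["cy"]]
def save(d,n): cv2.imwrite("pics/"+n+".png",cv2.cvtColor(d["image"],cv2.COLOR_RGB2BGR))
E
python3 - <<'E'
from h import *
print(robot.tcp_to_grasp,[a for a in dir(robot) if a[0]!='_'])
a=cap("top");b=cap("side")
cv2.imwrite("pics/a.png",cv2.cvtColor(np.vstack([a["image"],b["image"]]),cv2.COLOR_RGB2BGR)) if 0 else None
save(a,"top0");save(b,"side0")
for n,d in(("top",a),("side",b)):
    W=cloud(d);print(n,d["Twc"][:3,3],d["f"])
    for l in "pliers bracket chill_bar lever_tab handle_grip lever handle throat tee_a hammer brush offcut jar magnet".split():
        for r in trace(l,d)[:3]:
            p=W[r["pixels"]];print(l,round(r["p"],2),np.round(r["rect"]),np.nanmedian(p,0).round(3),np.nanmax(p[:,2]).round(3),np.median(d["image"][r["pixels"]],0))
E
```

```text
pics
-0.0187 ['PlanningError', 'tcp_to_grasp']
top [0.38291246 0.00120784 1.05261923] 387.98003856131083
pliers 0.9 [230. 163. 269. 234.] [ 0.545 -0.023  0.026] 0.033 [81. 80. 71.]
pliers 0.84 [124. 250. 187. 308.] [0.298 0.22  0.025] 0.033 [ 87.  47. 106.]
bracket 0.86 [148. 137. 167. 169.] [0.659 0.243 0.006] 0.054 [ 34.  61. 128.]
bracket 0.83 [184. 135. 204. 162.] [0.668 0.14  0.006] 0.056 [121. 121. 125.]
chill_bar 0.62 [271. 140. 320. 157.] [ 0.662 -0.133  0.037] 0.043 [142.5  88.   63. ]
lever_tab 0.67 [212.  97. 285. 120.] [0.778 0.007 0.019] 0.027 [96. 92. 91.]
lever_tab 0.49 [122. 255. 141. 270.] [0.366 0.291 0.022] 0.03 [82.  47.5 95.5]
handle_grip 0.87 [121. 252. 184. 306.] [0.353 0.26  0.025] 0.03 [ 84.  44. 103.]
handle_grip 0.78 [230. 166. 264. 229.] [0.499 0.011 0.026] 0.033 [105. 102. 104.]
handle_grip 0.54 [393. 141. 433. 175.] [ 0.628 -0.451  0.045] 0.095 [47. 47. 48.]
lever 0.65 [239. 211. 251. 220.] [0.476 0.006 0.023] 0.028 [74. 74. 74.]
lever 0.45 [273. 140. 318. 153.] [ 0.661 -0.133  0.037] 0.043 [143.  88.  63.]
handle 0.72 [231. 165. 268. 235.] [0.49  0.009 
[... 2785 characters left out ...]
90. 90.]
hammer 0.55 [270. 115. 312. 153.] [ 0.49  -0.394  0.022] 0.029 [176. 158. 124.]
hammer 0.46 [234. 188. 304. 219.] [0.492 0.015 0.02 ] 0.029 [85. 89. 90.]
brush 0.9 [154. 178. 196. 218.] [0.777 0.024 0.018] 0.023 [147. 150. 151.]
brush 0.72 [232. 186. 303. 217.] [ 0.52  -0.011  0.021] 0.031 [86. 90. 90.]
offcut 0.65 [194. 193. 220. 209.] [0.688 0.014 0.008] 0.011 [91. 95. 95.]
offcut 0.61 [220. 160. 232. 188.] [ 0.659 -0.103  0.036] 0.04 [202. 140.  97.]
jar 0.68 [208. 133. 226. 159.] [ 0.727 -0.281  0.044] 0.074 [81.  83.5 84. ]
magnet 0.94 [237. 113. 262. 140.] [ 0.626 -0.451  0.037] 0.092 [83.5 87.  88. ]
magnet 0.18 [231. 188. 302. 218.] [ 0.522 -0.011  0.021] 0.031 [86. 90. 90.]
```

View pics/top0.png

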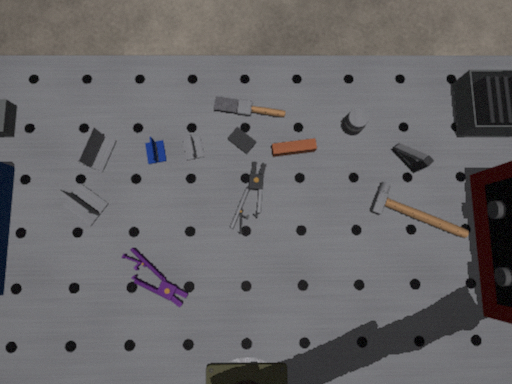

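Run:
```python
from h import *
a=cap("top");W=cloud(a);b=cap("side");V=cloud(b)
def get(l,p,d):
    rs=trace(l,d);C=cloud(d)
    return min(((np.linalg.norm(np.nanmedian(C[r["pixels"]],0)[:2]-p),i,r) for i,r in enumerate(rs)))[2]["pixels"]
for nm,c in (("bracket",(.667,.145)),("chill_bar",(.66,-.133)),("pliers",(.53,-.01))):
  for d in(a,b):
    C=cloud(d)
    if nm=="chill_bar": m=(abs(C[...,0]-.66)<.06)&(abs(C[...,1]+.133)<.09)&(C[...,2]>.015)
    elif nm=="bracket": m=(np.hypot(C[...,0]-.665,C[...,1]-.145)<.05)
    else: m=(abs(C[...,0]-.52)<.12)&(abs(C[...,1])<.09)&(C[...,2]>.012)
    p=C[m]
    for lo,hi in ((.012,.06),(.03,.06)):
        q=p[(p[:,2]>lo)&(p[:,2]<hi)]
        if len(q)>5: print(nm,d["shot"],lo,len(q),np.median(q[:,2]),cv2.minAreaRect(q[:,:2].astype(np.float32)))
```

```text
bracket 3 0.012 63 0.04927368574766122 ((0.6696105599403381, 0.14201736450195312), (0.05985040217638016, 0.004171443171799183), 11.85511302947998)
bracket 3 0.03 50 0.0506526336148202 ((0.6696105599403381, 0.14201736450195312), (0.05985040217638016, 0.004171443171799183), 11.85511302947998)
bracket 4 0.012 366 0.03304722226826645 ((0.6682900190353394, 0.14503729343414307), (0.0596156045794487, 0.010242246091365814), 8.52844524383545)
bracket 4 0.03 210 0.04208592345760814 ((0.6685188412666321, 0.1439528614282608), (0.05983821302652359, 0.009383629076182842), 11.14610481262207)
chill_bar 3 0.012 588 0.03702003856427494 ((0.6556395292282104, -0.112781822681427), (0.05553930625319481, 0.16788350045681), 20.970672607421875)
chill_bar 3 0.03 493 0.037443075763853084 ((0.6650896668434143, -0.1349194347858429), (0.030956564471125603, 0.12026982009410858), 6.829830169677734)
chill_bar 4 0.012 303 0.035914333345807514 ((0.6556296348571777, -0.11113979667425156), (0.05561700835824013, 0.15918205678462982), 20.554677963256836)
chill_bar 4 0.03 217 0.03654764061049198 ((0.6637555956840515, -0.13048332929611206), (0.029907509684562683, 0.12077094614505768), 7.066771507263184)
pliers 3 0.012 697 0.026180056512728145 ((0.526357114315033, -0.019460175186395645), (0.0638037770986557, 0.19952070713043213), 71.10774230957031)
pliers 3 0.03 29 0.03109909405784994 ((0.5170537233352661, -0.017151646316051483), (0.052527543157339096, 0.14314401149749756), 69.75703430175781)
pliers 4 0.012 831 0.02343043255829813 ((0.5245301723480225, -0.01674361526966095), (0.06656111776828766, 0.19976425170898438), 70.30880737304688)
```

The top view has +x up and +y left. The steel pliers have their pivot near (257,180), jaws up and the moving handle to the lower left. The grey bracket is at (194,149), the blue look-alike at (156,152), and the copper bar at (294,147).

```bash
cat >> h.py <<'E'
def plan(x,y,z,yaw,pos=None,q=None):
    "tool-frame shift and yaw turn to a pose with the tool down and tool x along world yaw (mod pi)"
    s=monitor.observe(); A=R.from_quat(s["eef_rot"]).as_matrix(); p=np.array(s["tcp_pos"])
    for k in (0,np.pi):
        c,sn=np.cos(yaw+k),np.sin(yaw+k); B=np.array([[c,sn,0],[sn,-c,0],[0,0,-1.]])
        r=R.from_matrix(A.T@B).as_rotvec()
        print("yaw+%.2f"%k,"shift",(A.T@(np.array([x,y,z])-p)).round(4),"turn",r.round(4))
    print("t",round(s["time"],2),"tcp",p.round(4),"q7",round(s["joint_positions"][6],2),"F",np.round(s["ft_force"],1),"M",np.round(s["wrist_torque"],2),"w",round(s["grip_width"],3),"gf",round(s["gripper_force"],1))
E
python3 - <<'E'
from h import *
d=cap("wrist");print(d["T_tool_cam"],d["f"]);print(R.from_quat(monitor.observe()["eef_rot"]).as_matrix().round(3))
a=cap("top");W=cloud(a);g=a["image"].astype(int)
m=(g[...,0]-g[...,2]>60)&(abs(W[...,0]-.54)<.06)&(abs(W[...,1])<.06)
print("brass",W[m].mean(0),m.sum())
plan(.50,-.03,.25,-.14)
E
```

```text
[[-1.26705518e-03 -9.47610319e-01 -3.19426169e-01  8.19532035e-02]
 [ 9.99999015e-01 -1.00802247e-03 -9.76255136e-04 -1.01074945e-03]
 [ 6.03120684e-04 -3.19427091e-01  9.47610663e-01 -1.42803114e-01]
 [ 0.00000000e+00  0.00000000e+00  0.00000000e+00  1.00000000e+00]] 273.94917327679696
[[ 0.958  0.288 -0.   ]
 [ 0.288 -0.958 -0.   ]
 [-0.     0.    -1.   ]]
brass [ 0.56607464 -0.02484095  0.02932981] 18
yaw+0.00 shift [ 0.4702 -0.4524 -0.0187] turn [ 0.     -0.      0.4318]
yaw+3.14 shift [ 0.4702 -0.4524 -0.0187] turn [ 0.      0.     -2.7098]
t 1.7 tcp [ 0.1798 -0.5986  0.2313] q7 -0.22 F [1.2 0.6 0.5] M [-0.02 -0.02 -0.02] w 1.002 gf 0.0
```

```bash
python3 -m crank '-1 0.0276 -0.0266 0 0 0 0;-1 0.0276 -0.0266 0 0 0 0;-1 0.0276 -0.0266 0 0 0 0;-1 0.0276 -0.0266 0 0 0 0;-1 0.0276 -0.0266 0 0 0 0;-1 0.0276 -0.0266 0 0 0 0;-1 0.0276 -0.0266 0 0 0 0;-1 0.0276 -0.0266 0 0 0 0' 60
python3 -m crank '-1 0.0276 -0.0266 0 0 0 0;-1 0.0276 -0.0266 0 0 0 0;-1 0.0276 -0.0266 0 0 0 0;-1 0.0276 -0.0266 0 0 0 0;-1 0.0276 -0.0266 0 0 0 0;-1 0.0276 -0.0266 0 0 0 0;-1 0.0276 -0.0266 0 0 0 0;-1 0.0276 -0.0266 0 0 0 0'
python3 -m crank '-1 0.0276 -0.0266 0 0 0 0;-1 0 0 0 0 0 0.108;-1 0 0 0 0 0 0.108;-1 0 0 0 0 0 0.108;-1 0 0 0 0 0 0.108;-1 0 0 0 0 0 0;-1 0 0 0 0 0 0'
python3 - <<'E'
from h import *
plan(.50,-.03,.25,-.14)
d=cap("wrist");save(d,"w1");W=cloud(d);np.save("w1.npy",W)
for l in ("pliers","throat","lever_tab","handle_grip","lever","handle"):
    for r in trace(l,d)[:2]: print(l,round(r["p"],2),np.round(r["rect"]),np.nanmedian(W[r["pixels"]],0).round(3))
E
```

```text
time: 2.37
tcp_pos: [0.3308, -0.3298, 0.2316]
eef_rot: [0.989, 0.145, 0.0, 0.0]
ft_force: [1.0, -0.4, 0.3]
grip_width: 1.0
gripper_force: 0.0
time: 3.03
tcp_pos: [0.4812, -0.0621, 0.2315]
eef_rot: [0.989, 0.145, 0.0, 0.0]
ft_force: [0.6, 0.9, -0.5]
grip_width: 0.994
gripper_force: 0.0
time: 3.62
tcp_pos: [0.4992, -0.0304, 0.2314]
eef_rot: [0.998, -0.068, 0.0, 0.0]
ft_force: [-0.6, -0.4, 0.4]
grip_width: 1.0
gripper_force: 0.0
yaw+0.00 shift [ 0.0008 -0.0005 -0.0186] turn [ 0.0003 -0.0003  0.003 ]
yaw+3.14 shift [ 0.0008 -0.0005 -0.0186] turn [ 4.0000e-04  5.0000e-04 -3.1386e+00]
t 3.62 tcp [ 0.4992 -0.0304  0.2314] q7 -1.74 F [-0.6 -0.4  0.4] M [ 0.06 -0.05  0.01] w 1.0 gf 0.0
pliers 0.91 [ 34. 262. 120. 308.] [0.363 0.273 0.019]
pliers 0.63 [211.  64. 270. 220.] [ 0.554 -0.022  0.025]
throat 0.93 [209.  64. 266. 220.] [ 0.555 -0.023  0.025]
throat 0.87 [ 37. 257. 119. 312.] [0.363 0.273 0.019]
lever_tab 0.9 [ 36. 272.  74. 294.] [0.37  0.3   0.023]
handle_grip 0.83 [212.  63. 265. 221.] [0.5   0.009 0.025]
handle_grip 0.74 [ 31. 259. 121. 302.] [0.365 0.273 0.02 ]
lever 0.88 [ 36. 270.  76. 296.] [0.37  0.299 0.023]
lever 0.72 [222. 179. 242. 222.] [0.469 0.011 0.024]
handle 0.76 [ 36. 254. 118. 301.] [0.366 0.273 0.02 ]
handle 0.66 [211.  65. 266. 221.] [0.504 0.008 0.025]
```

View pics/w1.png

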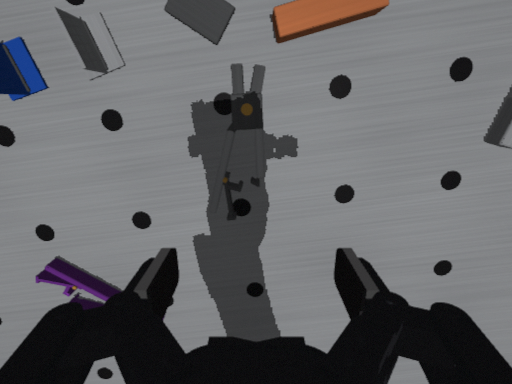

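The wrist view shows the pliers' pivot at (247,109), the jaws pointing up to row 64 and the release lever at (230,200). I'll fit a pliers outline to the depth data.

```bash
cat >> h.py <<'E'
from scipy.optimize import minimize
from scipy.spatial import cKDTree
def model(handle=0.):
    def box(x0,x1,y0,y1): 
        g=np.mgrid[x0:x1+.1:2,y0:y1+.1:2].reshape(2,-1).T; return g
    a=-(0.29-handle); c,s=np.cos(a),np.sin(a)
    h=box(-145,-22,8,18)@np.array([[c,s],[-s,c]])
    j=box(18,51,3,12); k=box(18,51,-14,-5); k[:,1]-= (k[:,0]-18)*6/33*(1 if handle<.1 else .35)
    return np.vstack([box(-24,18,-19,19),box(-88,-22,-19,-8),h,j,k])/1000
def fitp(Q,x0,handle=0.):
    "Q: xy points of the pliers' tops; returns x,y,yaw of the pliers frame"
    M=model(handle);T=cKDTree(Q)
    def tr(v): c,s=np.cos(v[2]),np.sin(v[2]); return M@np.array([[c,s],[-s,c]])+v[:2]
    def cost(v):
        m=tr(v); a=T.query(m)[0]; b=cKDTree(m).query(Q)[0]
        return 1e3*(np.minimum(a,.01).mean()+np.minimum(b,.01).mean())
    rs=[minimize(cost,np.add(x0,[0,0,e]),method="Nelder-Mead",options=dict(initial_simplex=np.add(x0,[0,0,e])+np.array([[0,0,0],[.008,0,0],[0,.008,0],[0,0,.08]]),xatol=1e-5,fatol=1e-5)) for e in(-.08,0,.08)]
    r=min(rs,key=lambda r:r.fun); return r.x.round(4),round(r.fun,3)
def plier_pts(d,c,rad=.17,zlo=.014,zhi=.034):
    C=cloud(d).reshape(-1,3); m=(np.hypot(C[:,0]-c[0],C[:,1]-c[1])<rad)&(C[:,2]>zlo)&(C[:,2]<zhi); return C[m]
E
python3 - <<'E'
from h import *
W=np.load("w1.npy").reshape(-1,3)
d=cap("top");t=plier_pts(d,(.52,-.01),.11)
Q=W[(np.hypot(W[:,0]-.52,W[:,1]+.01)<.11)&(W[:,2]>.014)&(W[:,2]<.034)]
for P in (Q,t,np.vstack([Q,t])): print(len(P),np.median(P[:,2]).round(4),fitp(P[:,:2],[.56,-.022,-.15]))
# bracket and bar from the wrist view
m=(np.hypot(W[:,0]-.668,W[:,1]-.143)<.05)&(W[:,2]>.03)
print("bracket",m.sum(),cv2.minAreaRect(W[m][:,:2].astype(np.float32)))
m=(abs(W[:,0]-.66)<.06)&(abs(W[:,1]+.133)<.09)&(W[:,2]>.03)
print("bar",m.sum(),W[m][:,2].max(),cv2.minAreaRect(W[m][:,:2].astype(np.float32)))
E
```

```text
3266 0.0254 (array([ 0.5739, -0.0282, -0.0962]), np.float64(2.295))
65 0.0266 (array([ 0.563 , -0.0186, -0.0467]), np.float64(9.451))
3331 0.0254 (array([ 0.5739, -0.0282, -0.0953]), np.float64(2.262))
bracket 825 ((0.6703137159347534, 0.14426635205745697), (0.06116556376218796, 0.0060297222808003426), 12.319339752197266)
bar 2514 0.03909640839893602 ((0.6651108860969543, -0.13311591744422913), (0.03029697947204113, 0.12032226473093033), 6.589617729187012)
```

Run:
```python
from h import *
d=cap("wrist");W=cloud(d);g=d["image"].astype(int);v,u=np.mgrid[:384,:512]
m=(g[...,0]-g[...,2]>40)&(abs(u-247)<15)&(abs(v-109)<15);print("brass",m.sum(),W[m].mean(0).round(4))
# head-only: width profile perpendicular to axis
for yaw in(-.15,-.12,-.096,-.06):
    Q=W.reshape(-1,3);Q=Q[(np.hypot(Q[:,0]-.52,Q[:,1]+.01)<.13)&(Q[:,2]>.014)&(Q[:,2]<.034)]
    c,s=np.cos(yaw),np.sin(yaw);q=(Q[:,:2]-W[m].mean(0)[:2])@np.array([[c,-s],[s,c]])*1000
    print(yaw,[(k,q[(abs(q[:,0]-k)<3)][:,1].min().round(1),q[(abs(q[:,0]-k)<3)][:,1].max().round(1)) for k in(-80,-60,-40,-15,-5,5,15,45) if (abs(q[:,0]-k)<3).any()],q[:,0].min().round(),q[:,0].max().round())
im=d["image"].copy()
for yaw,col,o in((-.12,(255,0,0),W[m].mean(0)[:2]),(-.096,(0,255,0),(.5739,-.0282))):
    c,s=np.cos(yaw),np.sin(yaw);M=model()@np.array([[c,s],[-s,c]])+o
    for x,y in proj(d,np.c_[M,np.full(len(M),.026)]): im[int(round(y)),int(round(x))]=col
cv2.imwrite("pics/w1c.png",cv2.resize(cv2.cvtColor(im[40:240,160:330],cv2.COLOR_RGB2BGR),None,fx=3,fy=3,interpolation=0))
```

```text
brass 94 [ 0.5743 -0.028   0.0287]
-0.15 [(-80, np.float64(-23.3), np.float64(38.7)), (-60, np.float64(-23.0), np.float64(32.7)), (-40, np.float64(-21.3), np.float64(28.1)), (-15, np.float64(-19.6), np.float64(18.9)), (-5, np.float64(-19.4), np.float64(17.2)), (5, np.float64(-19.3), np.float64(18.4)), (15, np.float64(-17.9), np.float64(18.1)), (45, np.float64(-21.0), np.float64(17.7))] -146.0 51.0
-0.12 [(-80, np.float64(-20.8), np.float64(41.1)), (-60, np.float64(-21.1), np.float64(34.5)), (-40, np.float64(-20.1), np.float64(29.4)), (-15, np.float64(-19.1), np.float64(19.6)), (-5, np.float64(-19.3), np.float64(17.4)), (5, np.float64(-19.4), np.float64(18.4)), (15, np.float64(-18.4), np.float64(17.7)), (45, np.float64(-22.4), np.float64(16.4))] -146.0 51.0
-0.096 [(-80, np.float64(-19.0), np.float64(43.1)), (-60, np.float64(-19.6), np.float64(37.4)), (-40, np.float64(-19.2), np.float64(30.4)), (-15, np.float64(-18.8), np.float64(20.0)), (-5, np.float64(-19.3), np.float64(17.6)), (5, np.float64(-19.6), np.float64(18.3)), (15, np.float64(-18.8), np.float64(17.5)), (45, np.float64(-23.5), np.float64(15.4))] -145.0 51.0
-0.06 [(-80, np.float64(-16.2), np.float64(46.2)), (-60, np.float64(-17.4), np.float64(39.7)), (-40, np.float64(-17.8), np.float64(32.2)), (-15, np.float64(-18.5), np.float64(21.9)), (-5, np.float64(-19.2), np.float64(17.9)), (5, np.float64(-19.8), np.float64(18.2)), (15, np.float64(-19.4), np.float64(17.1)), (45, np.float64(-25.2), np.float64(13.8))] -144.0 51.0
```

View pics/w1c.png

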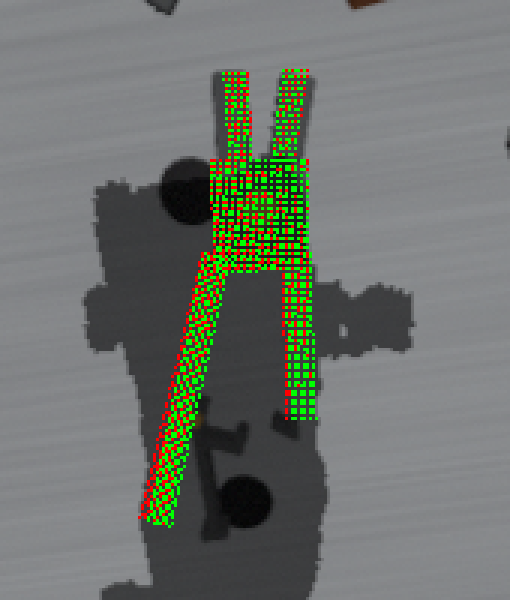

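Overlay fits: pliers at (0.574, -0.028), yaw about -0.097.

Run:
```python
from h import *
plan(.568,-.0274,.003,-.097)
```

```text
yaw+0.00 shift [ 0.0678 -0.0128  0.2283] turn [ 0.    -0.    -0.043]
yaw+3.14 shift [ 0.0678 -0.0128  0.2283] turn [-0.     -0.      3.0986]
t 4.07 tcp [ 0.4991 -0.0306  0.2313] q7 -1.74 F [1.2 0.5 0.6] M [-0.01  0.07 -0.02] w 0.997 gf 0.0
```

```bash
python3 -m crank '-1 0.0226 -0.0043 0.02 0 0 0;-1 0.0226 -0.0043 0.02 0 0 0;-1 0.0226 -0.0042 0.02 0 0 0;-1 0 0 0.035 0 0 -0.043;-1 0 0 0.035 0 0 0;-1 0 0 0.035 0 0 0;-1 0 0 0.03 0 0 0;-1 0 0 0.01 0 0 0'
python3 -m crank '-1 0 0 0.012 0 0 0;-1 0 0 0.0113 0 0 0;-1 0 0 0 0 0 0;-1 0 0 0 0 0 0'
python3 - <<'E'
from h import *
plan(.568,-.0274,.003,-.097)
E
```

```text
time: 4.73
tcp_pos: [0.5653, -0.0272, 0.0222]
eef_rot: [0.999, -0.048, -0.003, 0.0]
ft_force: [-0.8, -0.2, -0.0]
grip_width: 0.997
gripper_force: 0.0
time: 5.07
tcp_pos: [0.5686, -0.0274, 0.0036]
eef_rot: [0.999, -0.049, 0.001, 0.0]
ft_force: [-0.1, -0.1, 0.6]
grip_width: 1.004
gripper_force: 0.0
yaw+0.00 shift [-0.0006  0.0001  0.0006] turn [-0.     -0.0012 -0.0002]
yaw+3.14 shift [-0.0006  0.0001  0.0006] turn [-1.8000e-03  0.0000e+00  3.1413e+00]
t 5.07 tcp [ 0.5686 -0.0274  0.0036] q7 -1.72 F [-0.1 -0.1  0.6] M [0.01 0.   0.01] w 1.004 gf 0.0
```

```bash
python3 -m crank '0 0 0 0 0 0 0;0.1 0 0 0 0 0 0;0.3 0 0 0 0 0 0;1 0 0 0 0 0 0;1 0 0 0 0 0 0;1 0 0 0 0 0 0;1 0 0 0 0 0 0' 70
python3 -m crank '1 0 0 -0.01 0 0 0;1 0 0 -0.02 0 0 0;1 0 0 -0.03 0 0 0;1 0 0 0 0 0 0;1 0 0 0 0 0 0'
python3 - <<'E'
from h import *
# bracket target: pliers origin at bracket x=-70 (clear), then -49
b=np.array([.670,.1437]);y=.210;c,s=np.cos(y),np.sin(y)
plan(.568,-.0274,.06,-.097)
d=cap("side");P=plier_pts(d,(.52,-.01),.13,.05,.12);print(len(P),np.percentile(P[:,2],[5,50,95]))
w=cap("wrist");P=plier_pts(w,(.58,-.02),.1,.05,.12);print(len(P),np.percentile(P[:,2],[5,50,95]))
# jaws region relative to tcp in tool frame
T=np.linalg.inv(w["T_tool_cam"]);st=monitor.observe()
A=R.from_quat(st["eef_rot"]).as_matrix();q=(P-st["tcp_pos"])@A*1000
for k in (30,40,50,55,57,58,59,60): 
    m=abs(q[:,0]-k)<1.5;print(k,m.sum(),q[m][:,1].min().round(1) if m.any() else 0,q[m][:,1].max().round(1) if m.any() else 0, np.median(q[m][:,2]).round(1) if m.any() else 0)
m=(q[:,0]>32)&(q[:,0]<56)
for sgn in(1,-1):
    for k in (36,44,52):
        n=(abs(q[:,0]-k)<2)&(sgn*(q[:,1]+1)>0);
        if n.any(): print(sgn,k,q[n][:,1].min().round(1),q[n][:,1].max().round(1))
save(w,"w2")
E
```

```text
time: 5.65
tcp_pos: [0.5686, -0.0276, 0.0041]
eef_rot: [0.999, -0.049, 0.001, 0.0]
ft_force: [-0.2, -0.5, 5.9]
grip_width: 0.425
gripper_force: 71.8
time: 6.07
tcp_pos: [0.5691, -0.0273, 0.0646]
eef_rot: [0.999, -0.049, 0.002, -0.0]
ft_force: [-0.2, -0.3, -3.7]
grip_width: 0.432
gripper_force: 70.9
yaw+0.00 shift [-0.0011  0.0002  0.0046] turn [-0.0004 -0.0033 -0.0003]
yaw+3.14 shift [-0.0011  0.0002  0.0046] turn [-5.2000e-03  6.0000e-04  3.1413e+00]
t 6.07 tcp [ 0.5691 -0.0273  0.0646] q7 -1.72 F [-0.2 -0.3 -3.7] M [-0.06 -0.05 -0.04] w 0.432 gf 70.9
1128 [0.06660795 0.08182065 0.10413452]
17200 [0.07862485 0.0854747  0.11899858]
30 321 -16.6 18.6 -20.7
40 339 -16.7 20.5 -20.8
50 383 -16.8 22.7 -20.8
55 399 -16.5 22.4 -20.4
57 272 -16.7 14.0 -19.1
58 181 -16.7 -4.2 -17.8
59 21 -14.8 -5.1 -16.8
60 0 0 0 0
1 36 6.1 19.7
1 44 7.8 21.6
1 52 9.3 23.0
-1 36 -17.0 -3.9
-1 44 -16.7 -3.9
-1 52 -16.7 -3.9
```

View pics/w2.png

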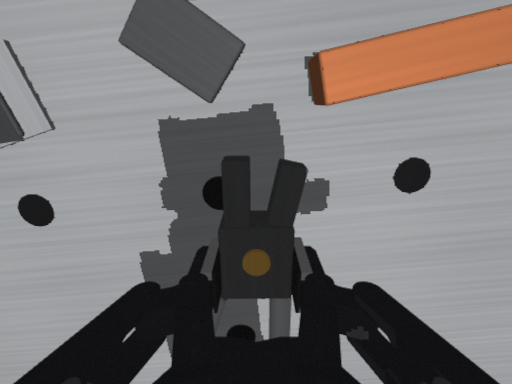

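Pliers are held level: in the picture the brass pivot is at (256,262), the fixed jaw is straight at column 236, and the moving jaw is splayed to the right. Next is the standoff in line with the bracket plate.

Run:
```python
from h import *
plan(.558,.120,.064,.21)
```

```text
yaw+0.00 shift [-0.0234 -0.1457 -0.0014] turn [-1.00e-04  1.40e-03 -3.07e-01]
yaw+3.14 shift [-0.0234 -0.1457 -0.0014] turn [2.0000e-03 1.0000e-04 2.8346e+00]
t 6.17 tcp [ 0.5672 -0.0272  0.0626] q7 -1.72 F [-0.2  0.8 -4. ] M [-0.02 -0.04  0.02] w 0.427 gf 70.9
```

```bash
python3 -m crank '1 -0.0047 -0.0291 0 0 0 0;1 -0.0047 -0.0291 0 0 0 0;1 -0.0047 -0.0291 0 0 0 0;1 -0.0047 -0.0291 0 0 0 0;1 -0.0047 -0.0291 0 0 0 -0.1;1 0 0 0 0 0 -0.1;1 0 0 0 0 0 -0.107;1 0 0 0 0 0 0'
python3 -m crank '1 0 0 0 0 0 0;1 0 0 0 0 0 0'
cat > look.py <<'E'
from h import *
s=monitor.observe();A=R.from_quat(s["eef_rot"]).as_matrix()
w=cap("wrist");W=cloud(w);q=((W-s["tcp_pos"])@A*1000).reshape(-1,3);z=W.reshape(-1,3)[:,2]
b=np.array([.670,.1437]);near=np.hypot(W[...,0].ravel()-b[0],W[...,1].ravel()-b[1])<.045
if 1:
    m=near&(z>.044)&(z<.056);
    # keep plate top
    r=cv2.minAreaRect(W.reshape(-1,3)[m][:,:2].astype(np.float32));print("plate top n",m.sum(),"z",np.median(z[m]).round(4),r)
    t=q[m];a=np.polyfit(t[:,0],t[:,1],1);print("tool: x",t[:,0].min().round(1),t[:,0].max().round(1),"slope",a[0].round(4),"y at end",np.polyval(a,t[:,0].min()).round(2), "halfspread",np.std(t[:,1]-np.polyval(a,t[:,0])).round(2))
plan(.558,.120,.064,.21)
j=(q[:,0]>30)&(q[:,0]<62)&(q[:,2]<-18)&(q[:,2]>-23)&(abs(q[:,1])<30)
for k in(34,44,52):
    n=j&(abs(q[:,0]-k)<2);l=q[n&(q[:,1]<1)][:,1];h=q[n&(q[:,1]>1)][:,1]
    if len(l) and len(h): print("jaw",k,l.min().round(1),l.max().round(1),h.min().round(1),h.max().round(1))
save(w,"look")
E
python3 look.py
```

```text
time: 6.83
tcp_pos: [0.5574, 0.1202, 0.0615]
eef_rot: [0.994, 0.107, -0.002, 0.0]
ft_force: [-0.5, -1.4, -3.9]
grip_width: 0.429
gripper_force: 71.3
time: 7.0
tcp_pos: [0.5582, 0.119, 0.0622]
eef_rot: [0.995, 0.103, -0.001, 0.0]
ft_force: [-0.7, 0.2, -4.7]
grip_width: 0.429
gripper_force: 71.3
plate top n 760 z 0.0502 ((0.6621585488319397, 0.14295361936092377), (0.04429914802312851, 0.003946331329643726), 12.619061470031738)
tool: x 84.5 128.9 slope -0.0095 y at end -1.95 halfspread 1.13
yaw+0.00 shift [-0.0002 -0.0011 -0.0016] turn [ 0.0005  0.0012 -0.0033]
yaw+3.14 shift [-0.0002 -0.0011 -0.0016] turn [ 1.8000e-03 -7.0000e-04  3.1383e+00]
t 7.05 tcp [0.5584 0.119  0.0624] q7 -1.72 F [ 0.   0.1 -3.4] M [ 0.   -0.02 -0.  ] w 0.426 gf 71.3
jaw 34 -17.1 -4.0 5.7 19.2
jaw 44 -17.1 -4.4 7.9 21.5
jaw 52 -16.9 -4.3 9.5 22.9
```

```bash
python3 -m crank '1 0 -0.0016 0.02 0 0 -0.01;1 0 0 0.02 0 0 0;1 0 0 0.012 0 0 0;1 0 0 0.004 0 0 0;1 0.008 0 0 0 0 0;1 0.008 0 0 0 0 0;1 0 0 0 0 0 0;1 0 0 0 0 0 0'
python3 look.py
```

```text
time: 7.72
tcp_pos: [0.576, 0.1252, 0.0081]
eef_rot: [0.994, 0.109, 0.002, -0.0]
ft_force: [-0.7, -0.3, -3.9]
grip_width: 0.426
gripper_force: 71.2
plate top n 1744 z 0.0503 ((0.6633426547050476, 0.14308388531208038), (0.04687785729765892, 0.003890326712280512), 12.619646072387695)
tool: x 65.8 112.7 slope 0.0011 y at end 1.43 halfspread 1.15
yaw+0.00 shift [-0.0175  0.0012 -0.0562] turn [-0.     -0.0017  0.0095]
yaw+3.14 shift [-0.0175  0.0012 -0.0562] turn [ 2.7000e-03 -0.0000e+00 -3.1321e+00]
t 7.77 tcp [0.5749 0.125  0.0078] q7 -1.72 F [ 0.3  0.7 -3. ] M [ 0.01 -0.06 -0.  ] w 0.425 gf 71.2
jaw 34 -17.0 -4.0 5.7 19.2
jaw 44 -16.8 -4.4 7.9 21.6
jaw 52 -16.8 -4.3 9.4 23.0
```

View pics/look.png

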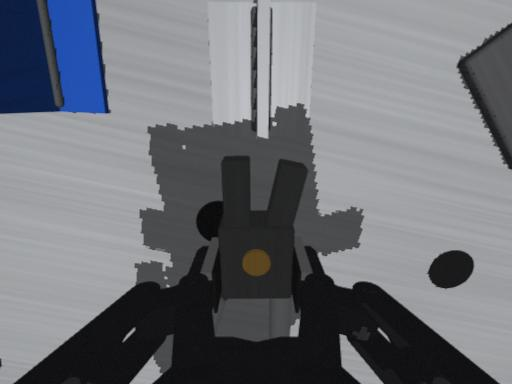

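The plate (column 263) lies between the jaw tips (236 and 290), aligned. I'm advancing.

```bash
python3 -m crank '1 0.006 0.0006 0.002 0 0 0;1 0.006 0 0 0 0 0;1 0.006 0 0 0 0 0;1 0.006 0 0 0 0 0;1 0.006 0 0 0 0 0;1 0.005 0 0 0 0 0;1 0.003 0 0 0 0 0;1 0 0 0 0 0 0'
python3 look.py
python3 - <<'E'
import cv2;im=cv2.imread("pics/look.png");cv2.imwrite("pics/look2.png",cv2.resize(im[20:320,140:400],None,fx=2,fy=2))
E
```

```text
time: 8.43
tcp_pos: [0.6123, 0.1328, 0.005]
eef_rot: [0.994, 0.11, 0.001, -0.0]
ft_force: [0.4, -0.4, -4.1]
grip_width: 0.428
gripper_force: 71.2
plate top n 1783 z 0.0502 ((0.6696293354034424, 0.1446174532175064), (0.059992317110300064, 0.004015032667666674), 12.328601837158203)
tool: x 28.6 88.6 slope 0.0073 y at end 0.72 halfspread 1.15
yaw+0.00 shift [-0.0549  0.0006 -0.0591] turn [ 0.     -0.0001  0.0098]
yaw+3.14 shift [-0.0549  0.0006 -0.0591] turn [ 1.0000e-04  1.0000e-04 -3.1318e+00]
t 8.48 tcp [0.6115 0.1326 0.0049] q7 -1.71 F [ 0.7 -0.  -3.4] M [ 0.04 -0.09 -0.01] w 0.428 gf 71.2
jaw 34 -17.0 -4.0 5.6 19.6
jaw 44 -16.7 -4.4 7.8 21.6
jaw 52 -16.9 -4.3 9.2 23.0
```

View pics/look2.png

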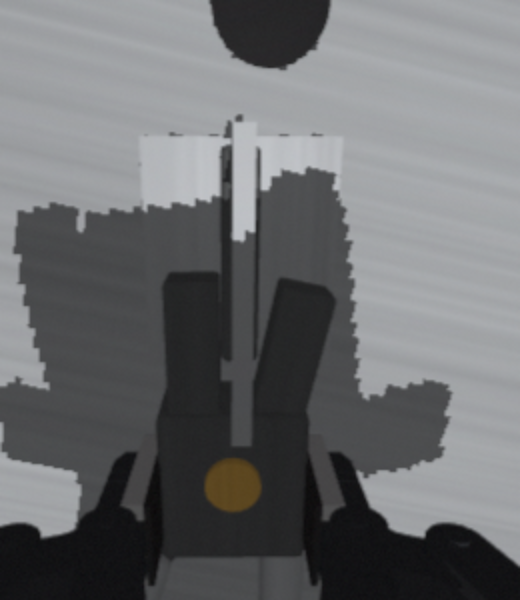

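The plate sits between the jaws at tool y 0.7, about 4 mm short of the throat. I'll go home, set down and let go.

```bash
python3 -m crank '1 0.002 0 0 0 0 0;1 0.002 0 0 0 0 0;1 0.0005 0 0.0006 0 0 0;1 0 0 0 0 0 0;1 0 0 0 0 0 0'
python3 look.py
```

```text
time: 8.9
tcp_pos: [0.6155, 0.1335, 0.0043]
eef_rot: [0.994, 0.11, -0.0, 0.0]
ft_force: [-0.2, 0.4, -3.0]
grip_width: 0.43
gripper_force: 71.2
plate top n 1751 z 0.0502 ((0.6696693301200867, 0.14462313055992126), (0.05976123735308647, 0.004047341179102659), 12.438947677612305)
tool: x 25.4 85.2 slope 0.0078 y at end 0.66 halfspread 1.16
yaw+0.00 shift [-0.059   0.0006 -0.0597] turn [0.0001 0.0003 0.0099]
yaw+3.14 shift [-0.059   0.0006 -0.0597] turn [-5.0000e-04  1.0000e-04 -3.1317e+00]
t 8.95 tcp [0.6154 0.1334 0.0043] q7 -1.71 F [-0.4  0.6 -3.1] M [ 0.02 -0.08 -0.01] w 0.431 gf 71.2
jaw 34 -17.0 -4.0 5.6 19.6
jaw 44 -16.7 -4.4 7.8 21.4
jaw 52 -16.8 -4.3 9.5 23.0
```

```bash
python3 -m crank '1 0.0008 0 0.0004 0 0 0;1 0 0 0 0 0 0;0 0 0 0 0 0 0;-1 0 0 0 0 0 0;-1 0 0 0 0 0 0;-1 0 0 0 0 0 0;-1 0 0 0 0 0 0' 40
python3 -m crank '-1 0 0 -0.03 0 0 0;-1 0 0 -0.03 0 0 0;-1 -0.03 -0.005 -0.02 0 0 0;-1 -0.03 -0.005 0 0 0 0;-1 -0.0215 -0.004 0 0 0 0;-1 0 0 0 0 0 0;-1 0 0 0 0 0 0'
cat > pl.py <<'E'
from h import *
import sys
hd=float(sys.argv[1]);x0=[float(v) for v in sys.argv[2:5]]
plan(*x0[:2],.06,x0[2]) if 0 else None
w=cap("wrist")
c=np.array(x0[:2])-.04*np.array([np.cos(x0[2]),np.sin(x0[2])])
P=plier_pts(w,c,.125,.016,.036)
r,f=fitp(P[:,:2],x0,hd);print("pliers",r,f,len(P),np.median(P[:,2]).round(4))
C=cloud(w).reshape(-1,3);e=r[:2]+.049*np.array([np.cos(r[2]),np.sin(r[2])])
m=(np.hypot(C[:,0]-e[0],C[:,1]-e[1])<.045)&(C[:,2]>.04)&(C[:,2]<.056)
if m.sum()>20: print("plate",m.sum(),cv2.minAreaRect(C[m][:,:2].astype(np.float32)))
cc,s=np.cos(r[2]),np.sin(r[2])
q=(P[:,:2]-r[:2])@np.array([[cc,-s],[s,cc]])*1000
for k in(-15,-75,-133):
    n=abs(q[:,0]-k)<2
    if n.any(): print("x",k,"y",q[n][:,1].min().round(1),q[n][:,1].max().round(1))
for px,py in((-75,13.7),(-133,2.5),(-6,0)):
    t=r[:2]+np.array([[cc,-s],[s,cc]])@np.array([px,py])/1000
    print("to",px,py);plan(*t,.003,r[2])
save(w,"pl")
E
python3 pl.py 0 .622 .1345 .217
```

```text
time: 9.53
tcp_pos: [0.6167, 0.1337, 0.0042]
eef_rot: [0.994, 0.11, 0.0, -0.0]
ft_force: [-0.5, -0.6, -0.2]
grip_width: 0.996
gripper_force: 0.0
time: 10.12
tcp_pos: [0.5331, 0.1297, 0.0844]
eef_rot: [0.994, 0.11, -0.0, 0.0]
ft_force: [0.5, 1.0, 1.1]
grip_width: 0.997
gripper_force: 0.0
pliers [0.6219 0.136  0.2215] 2.002 9915 0.0255
plate 505 ((0.655688464641571, 0.1413961499929428), (0.03131376579403877, 0.004306439775973558), 12.22376537322998)
x -15 y -19.0 20.2
x -75 y -19.1 41.3
x -133 y 26.6 58.0
to -75 13.7
yaw+0.00 shift [ 0.0113 -0.0006  0.0813] turn [ 0.     -0.0016 -0.0014]
yaw+3.14 shift [ 0.0113 -0.0006  0.0813] turn [-2.6000e-03 -1.0000e-04  3.1402e+00]
t 10.17 tcp [0.5347 0.1298 0.0843] q7 -1.74 F [ 0.5 -0.   1.1] M [ 0.05 -0.04  0.05] w 1.004 gf 0.0
to -133 2.5
yaw+0.00 shift [-0.0467  0.0107  0.0812] turn [ 0.     -0.0016 -0.0014]
yaw+3.14 shift [-0.0467  0.0107  0.0812] turn [-2.6000e-03 -1.0000e-04  3.1402e+00]
t 10.17 tcp [0.5347 0.1298 0.0843] q7 -1.74 F [ 0.5 -0.   1.1] M [ 0.05 -0.04  0.05] w 1.004 gf 0.0
to -6 0
yaw+0.00 shift [0.0803 0.013  0.0814] turn [ 0.     -0.0016 -0.0014]
yaw+3.14 shift [0.0803 0.013  0.0814] turn [-2.6000e-03 -1.0000e-04  3.1402e+00]
t 10.17 tcp [0.5347 0.1298 0.0843] q7 -1.74 F [ 0.5 -0.   1.1] M [ 0.05 -0.04  0.05] w 1.004 gf 0.0
```

```bash
python3 -m crank '-0.6 0.0113 0.0004 0.02 0 0 0;-0.6 0 0 0.025 0 0 0;-0.6 0 0 0.02 0 0 0;-0.6 0 0 0.011 0 0 0;-0.6 0 0 0.005 0 0 0;-0.6 0 0 0 0 0 0;-0.6 0 0 0 0 0 0' 40
python3 pl.py 0 .622 .136 .22 | head -8
```

```text
time: 10.75
tcp_pos: [0.5457, 0.1317, 0.0033]
eef_rot: [0.994, 0.11, 0.001, 0.0]
ft_force: [0.3, 0.2, -0.2]
grip_width: 0.799
gripper_force: 0.0
pliers [0.6211 0.1357 0.2236] 2.505 24157 0.0256
plate 1129 ((0.6499592661857605, 0.14027273654937744), (0.019770056009292603, 0.004422223195433617), 12.14933967590332)
x -15 y -19.2 21.2
x -75 y -20.9 48.3
to -75 13.7
yaw+0.00 shift [-0.0008 -0.0009  0.0008] turn [ 0.0001 -0.0018 -0.004 ]
yaw+3.14 shift [-0.0008 -0.0009  0.0008] turn [-2.9000e-03 -1.0000e-04  3.1376e+00]
t 10.8 tcp [0.5459 0.1317 0.0038] q7 -1.74 F [-0.4 -0.2 -0.4] M [-0.05 -0.01 -0.01] w 0.802 gf 0.0
```

```bash
python3 -m crank '-0.5 0 0 0 0 0 0;-0.5 0 0 0 0 0 0;-0.4 0 0.0021 0 0 0 0;-0.3 0 0.0021 0 0 0 0;-0.2 0 0.0021 0 0 0 0;-0.1 0 0.0021 0 0 0 0;0 0 0.0021 0 0 0 0;0 0 0 0 0 0 0'
python3 -m crank '0.05 0 0.0011 0 0 0 0;0.1 0 0.0011 0 0 0 0;0.15 0 0.0011 0 0 0 0;0.2 0 0 0 0 0 0;0.25 0 0 0 0 0 0;0.3 0 0 0 0 0 0;0.3 0 0 0 0 0 0;0.3 0 0 0 0 0 0'
python3 pl.py 0.29 .622 .136 .22 | head -8
```

```text
time: 11.47
tcp_pos: [0.5471, 0.1212, 0.0039]
eef_rot: [0.994, 0.109, 0.0, -0.0]
ft_force: [-2.2, -1.0, 8.3]
grip_width: 0.497
gripper_force: 6.5
time: 12.13
tcp_pos: [0.5476, 0.1173, 0.0046]
eef_rot: [0.994, 0.11, -0.0, 0.001]
ft_force: [-3.2, -2.6, 15.9]
grip_width: 0.399
gripper_force: 38.5
pliers [0.6208 0.1367 0.2557] 2.388 22042 0.0257
plate 791 ((0.6480957269668579, 0.14205455780029297), (0.016045525670051575, 0.003986716270446777), 12.347123146057129)
x -15 y -19.6 18.3
x -75 y -16.4 17.8
to -75 13.7
yaw+0.00 shift [ 0.0003 -0.0139  0.0016] turn [ 0.001   0.0005 -0.0346]
yaw+3.14 shift [ 0.0003 -0.0139  0.0016] turn [ 8.000e-04 -1.600e-03  3.107e+00]
t 12.18 tcp [0.5476 0.1173 0.0046] q7 -1.73 F [-3.1 -2.1 15.7] M [-0.55  0.65  0.43] w 0.397 gf 38.5
```

```bash
python3 -m crank '0 0 0 0 0 0 0;-0.3 0 0 0 0 0 0;-0.6 0 0 0 0 0 0;-0.6 0 0 0 0 0 0;-0.6 0 0 -0.02 0 0 0;-1 0 0 -0.03 0 0 0;-1 0.033 0 -0.03 0 0 0;-1 0.033 0 0 0 0 0' 70
python3 -m crank '-1 0 0 0 0 0 0;-1 0 0 0 0 0 0'
python3 pl.py 0.29 .621 .136 .23 
cd pics; python3 -c "
import cv2;im=cv2.imread('pl.png');cv2.imwrite('pl3.png',im)"
```

```text
time: 12.85
tcp_pos: [0.6117, 0.1322, 0.0858]
eef_rot: [0.994, 0.11, 0.002, -0.0]
ft_force: [2.2, -0.2, 0.2]
grip_width: 1.002
gripper_force: 0.0
time: 13.02
tcp_pos: [0.6121, 0.1326, 0.0813]
eef_rot: [0.994, 0.11, 0.001, -0.0]
ft_force: [-0.6, -0.2, -0.5]
grip_width: 1.002
gripper_force: 0.0
pliers [0.6226 0.137  0.2357] 2.128 6935 0.0255
plate 622 ((0.6698581576347351, 0.14666834473609924), (0.059095051139593124, 0.0037851815577596426), 12.299013137817383)
x -15 y -20.3 17.6
x -75 y -18.4 17.8
x -133 y -9.9 20.3
to -75 13.7
yaw+0.00 shift [-0.0616 -0.0146  0.0775] turn [-0.      0.0011 -0.0159]
yaw+3.14 shift [-0.0616 -0.0146  0.0775] turn [1.6000e-03 0.0000e+00 3.1257e+00]
t 13.07 tcp [0.6098 0.132  0.0804] q7 -1.7 F [-1.  -0.4 -0.1] M [-0.04  0.01  0.01] w 1.004 gf 0.0
to -133 2.5
yaw+0.00 shift [-0.1194 -0.0025  0.0776] turn [-0.      0.0011 -0.0159]
yaw+3.14 shift [-0.1194 -0.0025  0.0776] turn [1.6000e-03 0.0000e+00 3.1257e+00]
t 13.07 tcp [0.6098 0.132  0.0804] q7 -1.7 F [-1.  -0.4 -0.1] M [-0.04  0.01  0.01] w 1.004 gf 0.0
to -6 0
yaw+0.00 shift [ 0.0076 -0.002   0.0774] turn [-0.      0.0011 -0.0159]
yaw+3.14 shift [ 0.0076 -0.002   0.0774] turn [1.6000e-03 0.0000e+00 3.1257e+00]
t 13.07 tcp [0.6098 0.132  0.0804] q7 -1.7 F [-1.  -0.4 -0.1] M [-0.04  0.01  0.01] w 1.004 gf 0.0
```

View pics/pl3.png

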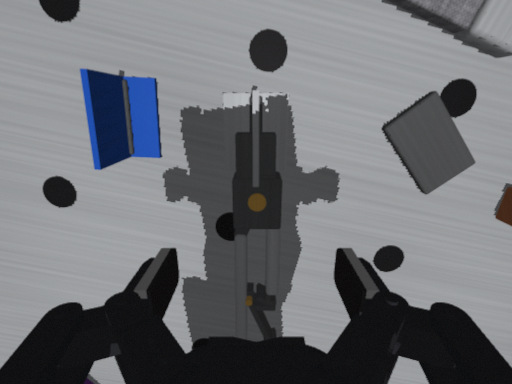

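Both handles are parallel (columns 241 and 271), the hook sits on the catch near (262,298), and the jaws are closed on the plate. Now I'll grip the head and lift.

```bash
python3 -m crank '-1 0.0076 -0.0012 0.02 0 0 0;-1 0 0 0.025 0 0 0;-1 0 0 0.018 0 0 0;-1 0 0 0.01 0 0 0;-1 0 0 0.0035 0 0 0;-1 0 0 0 0 0 0;-0.5 0 0 0 0 0 0;0 0 0 0 0 0 0' 80
python3 -m crank '0.1 0 0 0 0 0 0;0.2 0 0 0 0 0 0;1 0 0 0 0 0 0;1 0 0 0 0 0 0;1 0 0 0 0 0 0;1 0 0 0 0 0 0'
python3 -m crank '1 0 0 -0.01 0 0 0;1 0 0 -0.015 0 0 0;1 0 0 -0.02 0 0 0;1 0 0 -0.015 0 0 0;1 0 0 0 0 0 0;1 0 0 0 0 0 0;1 0 0 0 0 0 0'
cat > held.py <<'E'
from h import *
s=monitor.observe();A=R.from_quat(s["eef_rot"]).as_matrix()
w=cap("wrist");W=cloud(w);q=((W-s["tcp_pos"])@A*1000).reshape(-1,3)
m=(q[:,0]>15)&(q[:,0]<95)&(abs(q[:,1])<12)&(q[:,2]<-42)&(q[:,2]>-52)
t=q[m];a=np.polyfit(t[:,0],t[:,1],1);b=np.polyfit(t[:,0],t[:,2],1)
e=np.array([t[:,0].max(),np.polyval(a,t[:,0].max()),0])
print("plate tool x",t[:,0].min().round(1),t[:,0].max().round(1),"y end",e[1].round(2),"slope",a[0].round(4),"top z tool",np.median(t[:,2]).round(1),"pitch",b[0].round(4))
E_=s["tcp_pos"]+A@(e/1000);print("far end world",E_.round(4),"tcp",np.round(s["tcp_pos"],4),"bracket bottom z",(s["tcp_pos"][2]-np.median(t[:,2])/1000-.05).round(4))
g=A[:,0]+A[:,1]*a[0];print("plate yaw",np.arctan2(g[1],g[0]).round(4),"t",s["time"],"F",np.round(s["ft_force"],1))
C=W.reshape(-1,3);n=(abs(C[:,0]-.665)<.05)&(abs(C[:,1]+.133)<.085)&(C[:,2]>.03)&(C[:,2]<.042)
if n.sum()>300:
    r=cv2.minAreaRect(C[n][:,:2].astype(np.float32));print("bar",n.sum(),r)
save(w,"held")
E
python3 held.py
```

```text
time: 13.73
tcp_pos: [0.6181, 0.135, 0.0056]
eef_rot: [0.994, 0.11, 0.001, -0.0]
ft_force: [0.4, 0.1, 0.5]
grip_width: 0.747
gripper_force: 0.0
time: 14.23
tcp_pos: [0.6183, 0.1346, 0.0058]
eef_rot: [0.994, 0.109, 0.001, 0.0]
ft_force: [-0.1, -1.8, 5.1]
grip_width: 0.422
gripper_force: 81.2
time: 14.82
tcp_pos: [0.6165, 0.1348, 0.064]
eef_rot: [0.994, 0.11, -0.001, 0.0]
ft_force: [0.3, -0.5, -5.7]
grip_width: 0.423
gripper_force: 81.2
plate tool x 22.5 83.0 y end -1.78 slope -0.0011 top z tool -44.3 pitch 0.0002
far end world [0.6971 0.1546 0.0639] tcp [0.6165 0.1348 0.064 ] bracket bottom z 0.0584
plate yaw 0.221 t 14.8167 F [ 0.3 -0.5 -5.7]
```

Run:
```python
from h import *
plan(.5379,-.1506,.064,.119)
```

```text
yaw+0.00 shift [-1.387e-01  2.613e-01 -1.000e-04] turn [0.0002 0.0025 0.101 ]
yaw+3.14 shift [-1.387e-01  2.613e-01 -1.000e-04] turn [-3.8000e-03  3.0000e-04 -3.0406e+00]
t 14.87 tcp [0.6162 0.1347 0.0636] q7 -1.71 F [-0.8 -0.4 -6.1] M [ 0.04 -0.    0.02] w 0.425 gf 81.2
```

```bash
python3 -m crank '1 -0.006 0.0113 0 0 0 0;1 -0.013 0.024 0 0 0 0;1 -0.0135 0.026 0 0 0 0;1 -0.0135 0.026 0 0 0 0;1 -0.0135 0.026 0 0 0 0;1 -0.0135 0.026 0 0 0 0;1 -0.0135 0.026 0 0 0 0;1 -0.0135 0.026 0 0 0 0'
python3 -m crank '1 -0.0135 0.026 0 0 0 0;1 -0.0127 0.022 0 0 0 0;1 -0.0085 0.015 0 0 0 0;1 -0.004 0.007 0 0 0 0;1 0 0 0 0 0 0.05;1 0 0 0 0 0 0.051;1 0 0 0 0 0 0;1 0 0 0 0 0 0'
python3 held.py
```

```text
time: 15.53
tcp_pos: [0.5598, -0.0761, 0.0638]
eef_rot: [0.994, 0.109, -0.001, 0.0]
ft_force: [0.1, -0.3, -5.9]
grip_width: 0.423
gripper_force: 81.2
time: 16.2
tcp_pos: [0.5388, -0.1497, 0.0642]
eef_rot: [0.998, 0.061, -0.0, -0.0]
ft_force: [-1.0, -0.5, -5.2]
grip_width: 0.429
gripper_force: 81.2
plate tool x 22.3 82.9 y end -1.74 slope -0.001 top z tool -44.4 pitch -0.0015
far end world [ 0.6209 -0.1379  0.0642] tcp [ 0.5388 -0.1497  0.0642] bracket bottom z 0.0586
plate yaw 0.1221 t 16.2 F [-1.  -0.5 -5.2]
bar 9961 ((0.6608994603157043, -0.1334373950958252), (0.021361691877245903, 0.12028125673532486), 6.714012145996094)
```

View pics/held.png

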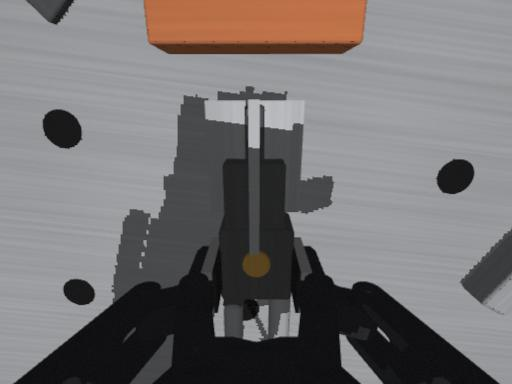

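The bracket is level and square. Its far end is at row 100 and the bar's lower face at row 53, about 30 mm apart. I'll lower and approach.

```bash
python3 -m crank '1 0 0 0.015 0 0 0.004;1 0 0 0.02 0 0 0;1 0 0 0.014 0 0 0;1 0 0 0.007 0 0 0;1 0.006 0 0 0 0 0;1 0.007 0 0 0 0 0;1 0.006 0 0 0 0 0;1 0.004 0 0 0 0 0'
python3 -m crank '1 0.002 0 0 0 0 0;1 0.001 0 0 0 0 0;1 0 0 0 0 0 0;1 0 0 0 0 0 0'
python3 held.py
```

```text
time: 16.92
tcp_pos: [0.5647, -0.1474, 0.0096]
eef_rot: [0.998, 0.058, 0.002, 0.0]
ft_force: [0.7, -0.7, -5.2]
grip_width: 0.428
gripper_force: 81.3
time: 17.25
tcp_pos: [0.5645, -0.1475, 0.0086]
eef_rot: [0.998, 0.057, -0.0, 0.0]
ft_force: [0.4, -0.2, -5.8]
grip_width: 0.424
gripper_force: 81.3
plate tool x 22.1 82.9 y end -1.75 slope -0.0012 top z tool -44.4 pitch -0.0019
far end world [ 0.6466 -0.1363  0.0086] tcp [ 0.5645 -0.1475  0.0086] bracket bottom z 0.003
plate yaw 0.1159 t 17.25 F [ 0.4 -0.2 -5.8]
bar 27781 ((0.6656392812728882, -0.1326349973678589), (0.030435241758823395, 0.11994034796953201), 6.874040126800537)
```

```bash
for i in 1; do python3 -m crank '1 0.0015 0 0 0 0 0;1 0.001 0 0 0 0 0;1 0.001 0 0 0 0 0;1 0 0 0 0 0 0'; python3 -m crank '1 0.001 0 0 0 0 0;1 0 0 0 0 0 0';python3 -m crank '1 0.001 0 0 0 0 0;1 0 0 0 0 0 0'; done | grep -A3 tcp
```

```text
tcp_pos: [0.5684, -0.147, 0.0085]
eef_rot: [0.998, 0.057, -0.0, 0.0]
ft_force: [0.1, 0.7, -4.8]
grip_width: 0.423
--
tcp_pos: [0.5685, -0.147, 0.0084]
eef_rot: [0.998, 0.057, -0.001, 0.0]
ft_force: [-1.4, 0.4, -4.6]
grip_width: 0.426
--
tcp_pos: [0.5686, -0.1471, 0.0083]
eef_rot: [0.998, 0.057, -0.002, 0.0]
ft_force: [-4.1, -0.7, -4.2]
grip_width: 0.429
```

```bash
(python3 -m crank '1 0.001 0 0 0 0 0;1 0 0 0 0 0 0'; python3 -m crank '1 0.001 0 0 0 0 0;1 0 0 0 0 0 0') | grep -E 'tcp|ft'
```

```text
tcp_pos: [0.5686, -0.1471, 0.0081]
ft_force: [-6.9, -0.5, -2.8]
tcp_pos: [0.5686, -0.1471, 0.008]
ft_force: [-6.7, -0.3, -2.8]
```

```bash
(python3 -m crank '1 0.001 0 0 0 0 0;1 0 0 0 0 0 0'; python3 -m crank '1 0.001 0 0 0 0 0;1 0 0 0 0 0 0;1 0 0 0 0 0 0') | grep -E 'tcp|ft'; python3 held.py
```

```text
tcp_pos: [0.5686, -0.1471, 0.0079]
ft_force: [-8.9, -0.8, -0.9]
tcp_pos: [0.5686, -0.1471, 0.0078]
ft_force: [-9.8, -0.5, -1.0]
plate tool x 22.1 82.2 y end -1.85 slope -0.0036 top z tool -44.8 pitch -0.011
far end world [ 0.6501 -0.1359  0.0069] tcp [ 0.5686 -0.1471  0.0078] bracket bottom z 0.0027
plate yaw 0.1177 t 18.7167 F [-9.8 -0.5 -1. ]
bar 27578 ((0.6657121181488037, -0.1327490210533142), (0.03033927083015442, 0.11967190355062485), 6.917813301086426)
```

```bash
python3 -m crank '1 0.0007 0 0 0 0 0;1 0 0 0 0 0 0;1 0 0 0 0 0 0;1 0 0 0 0 0 0;1 0 0 0 0 0 0' | grep -E 'tcp|ft|eef'
```

```text
tcp_pos: [0.5686, -0.1471, 0.0078]
eef_rot: [0.998, 0.057, -0.006, -0.0]
ft_force: [-11.1, -0.9, 1.5]
```

```bash
python3 -m crank '1 -0.001 0 0 0 0 0;1 -0.001 0 0.0005 0 0 0;1 0 0 0.0005 0 0 0;1 0 0 0.0005 0 0 0;1 0 0 0 0 0 0' | grep -E 'tcp|ft|eef'; python3 -m crank '1 0 0 0.0005 0 0 0;1 0 0 0.0005 0 0 0;1 0 0 0 0 0 0'| grep -E 'tcp|ft|eef';python3 held.py
```

```text
tcp_pos: [0.5686, -0.1471, 0.0065]
eef_rot: [0.998, 0.057, -0.004, 0.0]
ft_force: [-8.3, -0.3, -1.3]
tcp_pos: [0.5686, -0.1471, 0.0058]
eef_rot: [0.998, 0.057, -0.004, 0.0]
ft_force: [-10.3, -0.7, 1.5]
plate tool x 22.1 82.5 y end -1.88 slope -0.0036 top z tool -44.8 pitch -0.0096
far end world [ 0.6504 -0.1358  0.0051] tcp [ 0.5686 -0.1471  0.0058] bracket bottom z 0.0006
plate yaw 0.1179 t 19.85 F [-10.3  -0.7   1.5]
bar 28519 ((0.6657965183258057, -0.1327126920223236), (0.03042938932776451, 0.11999677866697311), 6.949584484100342)
```

```bash
python3 -m crank '1 -0.0015 0 0 0 0 0;1 0 0 0.0006 0 0 0;1 0 0 0 0 0 0;1 0 0 0 0 0 0' | grep -E 'tcp|ft|eef';python3 held.py
```

```text
tcp_pos: [0.5686, -0.1471, 0.0058]
eef_rot: [0.998, 0.057, -0.003, 0.0]
ft_force: [-7.7, -0.8, 2.6]
plate tool x 22.8 82.5 y end -1.88 slope -0.0037 top z tool -44.7 pitch -0.0064
far end world [ 0.6504 -0.1358  0.0053] tcp [ 0.5686 -0.1471  0.0058] bracket bottom z 0.0005
plate yaw 0.1182 t 20.2333 F [-7.7 -0.8  2.6]
bar 28381 ((0.6657195091247559, -0.13269779086112976), (0.030392518267035484, 0.12002477049827576), 7.037467002868652)
```

```bash
python3 -m crank '1 -0.001 0 0 0 0 0;1 -0.0005 0 0 0 0 0;0.2 0 0 0 0 0 0;0 0 0 0 0 0 0;-0.5 0 0 0 0 0 0;-1 0 0 0 0 0 0;-1 0 0 0 0 0 0;-1 0 0 0 0 0 0' | grep -E 'tcp|ft|eef'
python3 -m crank '-1 0 0 0 0 0 0;-1 0 0 -0.02 0 0 0;-1 -0.01 0 -0.03 0 0 0;-1 -0.03 0 -0.03 0 0 0;-1 -0.035 0 0 0 0 0;-1 -0.03 0 0 0 0 0;-1 0 0 0 0 0 0;-1 0 0 0 0 0 0' 25 | grep -E 'tcp|ft|eef'
python3 pl.py .29 .575 -.1455 .117
cat > br.py <<'E'
from h import *
b=cap("side") ;w=cap("wrist");t=cap("top")
for n,d in(("side",b),("wrist",w),("top",t)):
    C=cloud(d).reshape(-1,3);m=(np.hypot(C[:,0]-.6205,C[:,1]+.139)<.035)&(C[:,2]>.04)&(C[:,2]<.06)
    k=(abs(C[:,0]-.665)<.045)&(abs(C[:,1]+.133)<.08)&(C[:,2]>.032)&(C[:,2]<.04)
    if m.sum()>15: print(n,"plate",m.sum(),C[m][:,2].max().round(4),cv2.minAreaRect(C[m][:,:2].astype(np.float32)))
    if k.sum()>15: print(n,"bar",cv2.minAreaRect(C[k][:,:2].astype(np.float32)))
E
python3 br.py
```

```text
tcp_pos: [0.5711, -0.1467, 0.0058]
eef_rot: [0.998, 0.057, 0.001, 0.0]
ft_force: [0.3, 0.3, 0.3]
tcp_pos: [0.4646, -0.1592, 0.0852]
eef_rot: [0.998, 0.057, -0.001, 0.0]
ft_force: [0.9, 0.3, -0.9]
pliers [ 0.5649 -0.1458  0.115 ] 2.222 9367 0.0256
plate 152 ((0.5949786901473999, -0.14218772947788239), (0.008256275206804276, 0.003546701278537512), 6.717533111572266)
x -15 y -19.9 17.9
x -75 y -19.2 17.8
x -133 y -18.4 18.8
to -75 13.7
yaw+0.00 shift [ 0.0238 -0.0155  0.0822] turn [ 0.0003 -0.0014 -0.0005]
yaw+3.14 shift [ 0.0238 -0.0155  0.0822] turn [-2.2000e-03 -5.0000e-04  3.1411e+00]
t 21.67 tcp [ 0.4669 -0.1589  0.0851] q7 -1.41 F [ 1.2 -0.1  0.1] M [ 0.03 -0.02  0.  ] w 1.002 gf 0.0
to -133 2.5
yaw+0.00 shift [-0.0342 -0.0043  0.0821] turn [ 0.0003 -0.0014 -0.0005]
yaw+3.14 shift [-0.0342 -0.0043  0.0821] turn [-2.2000e-03 -5.0000e-04  3.1411e+00]
t 21.67 tcp [ 0.4669 -0.1589  0.0851] q7 -1.41 F [ 1.2 -0.1  0.1] M [ 0.03 -0.02  0.  ] w 1.002 gf 0.0
to -6 0
yaw+0.00 shift [ 0.0928 -0.0018  0.0823] turn [ 0.0003 -0.0014 -0.0005]
yaw+3.14 shift [ 0.0928 -0.0018  0.0823] turn [-2.2000e-03 -5.0000e-04  3.1411e+00]
t 21.67 tcp [ 0.4669 -0.1589  0.0851] q7 -1.41 F [ 1.2 -0.1  0.1] M [ 0.03 -0.02  0.  ] w 1.002 gf 0.0
side plate 76 0.0526 ((0.6192638278007507, -0.13878171145915985), (0.05664385110139847, 0.009381871670484543), 8.61559772491455)
side bar ((0.6498285531997681, -0.1332240104675293), (0.05842331424355507, 0.11860967427492142), 7.904143333435059)
wrist plate 199 0.0522 ((0.59670490026474, -0.1421314775943756), (0.011665175668895245, 0.003596079768612981), 6.946887016296387)
top plate 51 0.0547 ((0.6212801337242126, -0.14124050736427307), (0.060118887573480606, 0.00457171443849802), 6.614241123199463)
top bar ((0.6557921767234802, -0.13599102199077606), (0.05087200924754143, 0.12002228945493698), 7.1288161277771)
```

View pics/pl.png

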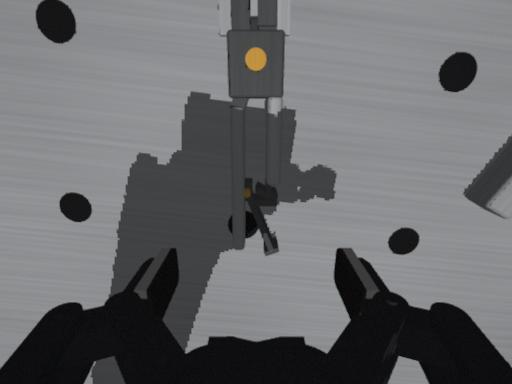

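Locked and standing free of the fingers: pivot (256,59), handle tail (239,245), tab end (271,250). Step 4 should be met. I'm measuring the tab and tail directly.

```bash
cat > tab.py <<'E'
from h import *
s=monitor.observe();A=R.from_quat(s["eef_rot"]).as_matrix()
w=cap("wrist");W=cloud(w);q=((W-s["tcp_pos"])@A*1000).reshape(-1,3);z=W.reshape(-1,3)[:,2]
g=w["image"].astype(int);m=(g[...,0]-g[...,2]>60)&(np.mgrid[:384,:512][0]<100)&(abs(W[...,2]-.028)<.006)
print("brass tool",q[m.ravel()].mean(0).round(1),m.sum())
ok=(z>.015)&(z<.034)&(abs(q[:,1])<40)
for k in range(-50,30,4):
    y=np.sort(q[ok&(abs(q[:,0]-k)<1)][:,1])
    if len(y)>3:
        i=np.where(np.diff(y)>2.5)[0];print(k,[(round(a[0],1),round(a[-1],1)) for a in np.split(y,i+1)])
print(np.round(s["tcp_pos"],4))
E
python3 tab.py
```

```text
brass tool [104.9  -0.8  56.5] 394
-42 [(np.float64(5.8), np.float64(17.4))]
-38 [(np.float64(-18.8), np.float64(-11.3)), (np.float64(8.9), np.float64(17.6))]
-34 [(np.float64(-19.7), np.float64(-10.5)), (np.float64(7.2), np.float64(12.7))]
-30 [(np.float64(-19.5), np.float64(-10.4)), (np.float64(5.5), np.float64(10.7))]
-26 [(np.float64(-19.4), np.float64(-10.4)), (np.float64(3.8), np.float64(9.6))]
-22 [(np.float64(-19.3), np.float64(-10.3)), (np.float64(2.9), np.float64(8.1))]
-18 [(np.float64(-20.2), np.float64(-10.2)), (np.float64(1.2), np.float64(6.4))]
-14 [(np.float64(-20.0), np.float64(-10.2)), (np.float64(-0.4), np.float64(4.7))]
-10 [(np.float64(-19.9), np.float64(-10.2)), (np.float64(-2.0), np.float64(3.0))]
-6 [(np.float64(-19.8), np.float64(-10.1)), (np.float64(-3.6), np.float64(1.3))]
-2 [(np.float64(-19.7), np.float64(-10.0)), (np.float64(-5.2), np.float64(0.5))]
2 [(np.float64(-19.5), np.float64(-10.0)), (np.float64(-6.7), np.float64(15.6))]
6 [(np.float64(-19.5), np.float64(-2.8)), (np.float64(1.3), np.float64(1.3)), (np.float64(6.8), np.float64(15.5))]
10 [(np.float64(-19.3), np.float64(-4.3)), (np.float64(-0.4), np.float64(16.0))]
14 [(np.float64(-19.1), np.float64(-4.3)), (np.float64(0.4), np.float64(3.6)), (np.float64(7.5), np.float64(10.7))]
18 [(np.float64(-19.1), np.float64(-4.3)), (np.float64(7.5), np.float64(15.9))]
22 [(np.float64(-18.9), np.float64(-9.7)), (np.float64(7.4), np.float64(17.4))]
26 [(np.float64(-18.7), np.float64(-9.6)), (np.float64(7.3), np.float64(18.2))]
[ 0.4682 -0.1584  0.0848]
```

```bash
python3 -m crank '-0.18 -0.015 0.0035 0.01 0 0 0;-0.18 -0.0135 0 0.02 0 0 0;-0.18 0 0 0.02 0 0 0;-0.18 0 0 0.018 0 0 0;-0.18 0 0 0.009 0 0 0;-0.18 0 0 0.0035 0 0 0;-0.18 0 0 0 0 0 0;-0.18 0 0 0 0 0 0' 20
python3 - <<'E'
from h import *
s=monitor.observe();A=R.from_quat(s["eef_rot"]).as_matrix()
w=cap("wrist");W=cloud(w);q=((W-s["tcp_pos"])@A*1000).reshape(-1,3);z=W.reshape(-1,3)[:,2]
ok=(z>.015)&(z<.036)&(abs(q[:,1])<45)
for k in range(-12,46,4):
    y=np.sort(q[ok&(abs(q[:,0]-k)<1)][:,1])
    if len(y)>3:
        i=np.where(np.diff(y)>2)[0];print(k,[(float(a[0].round(1)),float(a[-1].round(1))) for a in np.split(y,i+1)])
E
```

```text
time: 22.53
tcp_pos: [0.4392, -0.1656, 0.0049]
eef_rot: [0.998, 0.058, 0.0, 0.0]
ft_force: [0.2, 0.8, -0.0]
grip_width: 0.588
gripper_force: 0.0
-12 [(-26.2, -26.0), (2.1, 14.8), (24.3, 24.5)]
-8 [(-26.2, -25.8), (-23.0, -14.2), (4.7, 13.8), (24.2, 24.6)]
-4 [(-26.2, -14.1), (2.6, 8.7), (24.2, 24.5)]
0 [(-26.2, -25.8), (-23.7, -14.1), (1.5, 7.4), (24.1, 24.6)]
4 [(-26.2, -14.0), (0.4, 5.7), (24.1, 24.6)]
8 [(-39.4, -34.1), (-26.3, -14.0), (-1.6, 4.1), (24.2, 24.6), (33.4, 37.6)]
12 [(-32.3, -26.0), (-23.5, -13.9), (-3.1, 2.7), (24.2, 30.0)]
16 [(-23.4, -13.8), (-4.6, 1.0)]
20 [(-23.8, -13.8), (-6.1, -0.6)]
24 [(-23.4, -13.7), (-8.0, -2.1)]
28 [(-23.9, -13.7), (-9.3, -3.6), (2.4, 5.4), (11.3, 11.3)]
32 [(-23.5, 12.2)]
36 [(-23.2, -6.7), (1.8, 12.5)]
40 [(-23.0, -7.6), (-5.1, 12.0)]
44 [(-23.6, -7.5), (-3.5, -1.1), (3.4, 7.0)]
```

```bash
python3 -m crank '-0.1 0 0 0 0 0 0;0 0 -0.0021 0 0 0 0;0.1 0 -0.0021 0 0 0 0;0.2 0 -0.0021 0 0 0 0;0.3 0 -0.0021 0 0 0 0;0.4 0 -0.0021 0 0 0 0;0.5 0 -0.0021 0 0 0 0;0.5 0 0 0 0 0 0'
python3 -m crank '0.55 0 -0.001 0 0 0 0;0.6 0 -0.001 0 0 0 0;0.65 0 -0.001 0 0 0 0;0.65 0 0 0 0 0 0'
python3 - <<'E'
from h import *
s=monitor.observe();A=R.from_quat(s["eef_rot"]).as_matrix()
w=cap("wrist");W=cloud(w);q=((W-s["tcp_pos"])@A*1000).reshape(-1,3);z=W.reshape(-1,3)[:,2]
ok=(z>.015)&(z<.036)&(abs(q[:,1])<45)
for k in range(-12,60,6):
    y=np.sort(q[ok&(abs(q[:,0]-k)<1)][:,1])
    if len(y)>3:
        i=np.where(np.diff(y)>2)[0];print(k,[(float(a[0].round(1)),float(a[-1].round(1))) for a in np.split(y,i+1)])
save(w,"pinch")
E
```

```text
time: 23.25
tcp_pos: [0.4367, -0.1522, 0.0052]
eef_rot: [0.998, 0.058, -0.0, -0.0]
ft_force: [-1.4, 1.0, 1.1]
grip_width: 0.25
gripper_force: 1.7
time: 23.58
tcp_pos: [0.4361, -0.1506, 0.0051]
eef_rot: [0.998, 0.057, -0.001, 0.0]
ft_force: [-2.1, 0.1, 2.0]
grip_width: 0.178
gripper_force: 13.0
-12 [(-1.7, 6.4)]
-6 [(-8.5, 6.8)]
0 [(-8.5, 6.8)]
6 [(-22.1, -15.9), (-8.5, 6.8), (14.1, 20.4)]
12 [(-14.8, 13.1)]
18 [(-7.7, 7.0)]
24 [(-7.6, 6.8), (12.3, 24.3)]
30 [(-6.9, 14.8), (20.6, 26.0)]
36 [(-6.9, 8.8)]
42 [(-6.8, 9.1), (34.2, 44.9)]
48 [(-6.7, 9.3), (41.3, 44.8)]
54 [(-6.2, 3.1), (39.9, 45.0)]
```

The lever is pressed home (span about 15 mm, 13 N). I'll ease the handle outward, then open.

```bash
python3 -m crank '0.65 0 -0.003 0 0 0 0;0.65 0 -0.004 0 0 0 0;0.65 0 -0.004 0 0 0 0;0.65 0 -0.004 0 0 0 0.03;0.6 0 -0.005 0 0 0 0.03;0.4 0 -0.005 0 0 0 0;0 0 0 0 0 0 0;-1 0 0 0 0 0 0'
python3 -m crank '-1 0 0 0 0 0 0;-1 0 0 0 0 0 0;-1 0 0 0 0 0 0;-1 0 0 -0.01 0 0 0;-1 0 0 -0.03 0 0 0;-1 0 0 -0.035 0 0 0;-1 -0.02 0.01 -0.035 0 0 0;-1 -0.02 0.01 -0.03 0 0 0'
python3 -m crank '-1 0 0 0 0 0 0;-1 0 0 0 0 0 0'
python3 br.py; python3 pl.py 0 .573 -.1465 .117|head -6
```

```text
time: 24.3
tcp_pos: [0.4366, -0.1254, 0.006]
eef_rot: [1.0, 0.028, -0.001, -0.001]
ft_force: [-0.1, -0.4, -0.6]
grip_width: 0.571
gripper_force: 0.0
time: 24.97
tcp_pos: [0.398, -0.1477, 0.1478]
eef_rot: [1.0, 0.028, -0.001, -0.001]
ft_force: [0.8, -1.1, -0.4]
grip_width: 1.001
gripper_force: 0.0
time: 25.13
tcp_pos: [0.3971, -0.1496, 0.1471]
eef_rot: [1.0, 0.026, -0.001, 0.0]
ft_force: [0.7, 0.5, -0.4]
grip_width: 1.003
gripper_force: 0.0
side plate 78 0.0523 ((0.6188109517097473, -0.13636818528175354), (0.056552089750766754, 0.011013440787792206), 7.417647838592529)
side bar ((0.6494550108909607, -0.13168743252754211), (0.058545030653476715, 0.11937038600444794), 7.400882244110107)
top plate 50 0.0554 ((0.6225096583366394, -0.13868758082389832), (0.06250141561031342, 0.011494436301290989), 16.43290901184082)
top bar ((0.6509093046188354, -0.13638418912887573), (0.05952342599630356, 0.11943033337593079), 6.4310455322265625)
pliers [ 0.5562 -0.1453  0.1573] 5.233 4352 0.0256
x -15 y -21.1 25.6
x -75 y -19.2 43.5
x -133 y 19.4 30.2
to -75 13.7
yaw+0.00 shift [0.0826 0.0011 0.1418] turn [-0.0024  0.004  -0.1011]
```

View pics/pl.png

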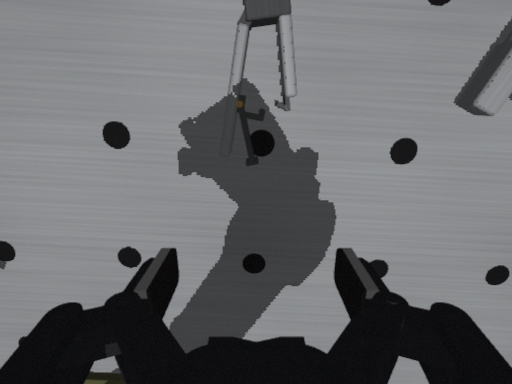

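The handles have sprung open (tail at (227,153), fixed handle end at (290,95)). I'll check the bracket's pose numerically from above.

```bash
python3 -m crank '-1 0.03 0 0 0 0 0;-1 0.035 0 0 0 0 0;-1 0.035 0 0 0 0 0;-1 0.025 0 0 0 0 0;-1 0 0 0 0 0 0;-1 0 0 0 0 0 0'|grep tcp
cat > fin.py <<'E'
from h import *
for n in("wrist","top"):
    d=cap(n);C=cloud(d).reshape(-1,3)
    m=(np.hypot(C[:,0]-.62,C[:,1]+.139)<.038)&(C[:,2]>.046)&(C[:,2]<.056);p=C[m]
    k=(abs(C[:,0]-.668)<.03)&(abs(C[:,1]+.132)<.07)&(C[:,2]>.033)&(C[:,2]<.041)
    r=cv2.minAreaRect(C[k][:,:2].astype(np.float32));print(n,"bar",k.sum(),r)
    yb=np.radians(r[2]);yb=yb if yb<.8 else yb-np.pi/2
    e=np.array([np.cos(yb),np.sin(yb)])
    if len(p)>10:
        a=np.polyfit(p[:,0],p[:,1],1);c=(p[:,:2].max(0)+p[:,:2].min(0))/2
        print(n,"plate",len(p),"z",np.median(p[:,2]).round(4),"zslope",np.polyfit(p[:,0],p[:,2],1)[0].round(3),"x",p[:,0].min().round(4),p[:,0].max().round(4),"yaw",np.arctan(a[0]).round(3),"bar yaw",round(yb,3),"centre",c.round(4),"in bar",((c-[.6655,-.1330])@np.array([[e[0],-e[1]],[e[1],e[0]]])).round(4))
    P=plier_pts(d,(.53,-.15),.12);print(n,"pliers",fitp(P[:,:2],[.572,-.146,.13],0),len(P),np.percentile(P[:,2],[10,50,90]).round(4))
s=monitor.observe();print(s["time"],np.round(s["ft_force"],1))
E
python3 fin.py
```

```text
tcp_pos: [0.5234, -0.1396, 0.1441]
wrist bar 6231 ((0.6594125032424927, -0.13322779536247253), (0.041986946016550064, 0.12024630606174469), 5.569831848144531)
wrist plate 412 z 0.0501 zslope 0.002 x 0.5917 0.6506 yaw 0.12 bar yaw 0.097 centre [ 0.6211 -0.1376] in bar [-0.0446 -0.0003]
wrist pliers (array([ 0.5698, -0.144 ,  0.1748]), np.float64(2.234)) 5154 [0.0231 0.0253 0.0268]
top bar 331 ((0.6601852774620056, -0.13423705101013184), (0.040679898113012314, 0.11805866658687592), 6.879515171051025)
top plate 35 z 0.0504 zslope 0.043 x 0.5914 0.6512 yaw 0.105 bar yaw 0.12 centre [ 0.6213 -0.1385] in bar [-0.0445 -0.0001]
top pliers (array([ 0.5684, -0.1428,  0.2107]), np.float64(7.654)) 445 [0.0205 0.0257 0.0288]
25.9333 [-1.1  0.5  0.1]
```

```bash
python3 -c "
from h import *
print(job.sign_off())"
```

```text
the job is handed in; nothing more can be done
None
```

The bracket stands flat and square against the middle of the chill bar, and the open pliers lie where they were released. I handed the job in at about 26 s; the hand-in returned no verdict.

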